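# Let one tin out of the gravity rack

### The job

Two tin racks stand on the worktop, the wider one holding deep tins and the narrow one flat tins. With the fingertips press down the black paddle at the rear of the deep-tin rack's rocking lever, so that its front end lifts the gate, and hold it down until the front tin has rolled right into the tray; then let the lever come back up so that the next tin rolls forward to the gate. Let out just one tin, do not touch any tin or the gate with the gripper, and leave the flat-tin rack and the things around alone.

Things in the scene. Friction and masses are not known exactly. Their poses are not given: they have to be found in the camera images.
- deep_rack: fixed metal rack of the deep tins, 320 mm long, 95 mm wide over its wire feet; origin on the worktop under its middle, x to the rear, tray end at x = -155 mm. Three tins (75 mm across, 58 mm long) lie on their sides behind a gate in a channel 63 mm wide, 8 degrees down to the front; walls 23 mm, guide wires 48 mm over its floor. Pivot brackets reach 128 mm, the paddle at rest 176 mm over the worktop
- deep_tray (a point): where the middle of a let-out tin lies in the open tray of the deep-tin rack, against the front lip
- deep_wait (a point): where the middle of the front tin lies while it waits at the gate, 80 mm behind and 11 mm above deep_tray
- deep_lever: steel rocking lever of the deep-tin rack, 46 mm wide; origin on its pivot, 88 mm square above the channel floor over the front tin; x to the rear and z square to the channel floor at rest. Gate at its front end, paddle at its rear end, and between them a stop bar that comes down behind the front tin and holds the others back while the gate is up: one press lets out one tin
- deep_turn (a joint): turn of the deep-tin lever, rad: 0 at rest (gate down, paddle up), grows as the paddle is pressed, hard stop at 0.72. The gate frees the tin from about 0.6 on: press to 0.65 or more and hold about a second until it has rolled out. A spring brings it back (about 3.2 N at the paddle to start, 5.6 N fully down) to 0, or to 0.1 if the next tin, which rolls up at once, meets the gate early
- deep_paddle (a point): middle of the top of the black ribbed paddle at the rear end of the deep-tin lever, 40 (x) by 36 mm (y), 6 mm thick. At rest 168 mm above the worktop, rising to the rear by 22 degrees; a full press takes it 37 mm down and 23 mm to the rear (rack's x) and leaves it falling to the rear by 19 degrees. Press down and to the rear along with it, or straight down 10 mm behind its middle
- deep_gate (a point): middle of the lower edge of the steel gate at the front end of the deep-tin lever, 46 mm wide; it rests on the upper front of the first tin and rises about 17 mm
- deep_tin1: deep tin lying on its side, 75 mm across, 58 mm long; origin in the middle of its bottom end face (the +y end as it lies in the rack), its z axis along the tin; the front one, at the gate
- deep_tin2: deep tin lying on its side, 75 mm across, 58 mm long; origin in the middle of its bottom end face (the +y end as it lies in the rack), its z axis along the tin; the second in the channel
- deep_tin3: deep tin lying on its side, 75 mm across, 58 mm long; origin in the middle of its bottom end face (the +y end as it lies in the rack), its z axis along the tin; the third in the channel
- flat_rack: fixed metal rack of the flat tins, 320 mm long, 77 mm wide over its wire feet; origin on the worktop under its middle, x to the rear, tray end at x = -155 mm. Two tins (86 mm across, 40 mm long) lie on their sides behind a gate in a channel 45 mm wide, 8 degrees down to the front; walls 23 mm, guide wires 48 mm over its floor. Pivot brackets reach 142 mm, the paddle at rest 198 mm over the worktop. Leave it alone
- flat_turn (a joint): rocking lever of the flat-tin rack, rad, 0 at rest; to be left alone
- flat_tin1: flat tin lying on its side, 86 mm across, 40 mm long; origin in the middle of its bottom end face (the +y end as it lies in the rack), its z axis along the tin; the front one, at its gate; stays there
- flat_tin2: flat tin lying on its side, 86 mm across, 40 mm long; origin in the middle of its bottom end face (the +y end as it lies in the rack), its z axis along the tin; the second; stays there
- mug: mug, 81x113x101 mm, standing left of the racks; bystander, origin under its middle
- spread_jar: squat dark jar with green lid, 75 mm across, 83 mm high, left of the racks; bystander, origin under its middle
- salt_bottle: white bottle with red cap, 70 mm across, 198 mm high, left of the racks; bystander, origin under its middle
- pepper_drum: black and white card drum, 46 mm across, 98 mm high, right of the racks; bystander, origin under its middle
Not all that is in view belongs to the job. What is shaped like the deep_tin2 but blue is not meant. What is shaped like the deep_tin1 but pink is not meant.

How it is judged:
By the outcome, as a careful person would: the job done as asked, in the order asked, and still so for the second after the job is handed in, with the robot touching nothing.
It also fails if it takes over 38 s, if anything falls off the work surface, if the arm or the gripper's body presses on something with over 40 N, if the wrist force passes 120 N, or if a joint passes its speed limit or range.

### The arm

A 6-joint arm with a two-finger parallel gripper is mounted at the origin on a cart in front of the work surface, level with it; the furniture and walls round the work are solid. World frame = base frame: x ahead of the robot, y to its left, z up, the work surface at z = 0. Lengths are in m, angles in rad, forces in N, time in s.
With the tool pointing down it reaches from about 0.275 to 1 m from the base axis. Payload 8.4 kg.
Tool frame: the origin (TCP) lies on the centre line of the jaws, within the pads' length; the fingertips stand 17 mm ahead of it and the grasp point (between the pads) lies 2 mm behind it (bot.tcp_to_tips is the y of the fingertips in the tool frame, in m); y points along the fingers, z is the direction in which the jaws open and shut, and the axes are right-handed (so a half turn about y gives the same grasp; the last joint's range is limited). The gripper opens to 85 mm and grips with 20 to 120 N. Pads are 22 mm wide; open, the fingers measure 114 mm over their backs; the gripper's body (76 mm by 85 mm) begins 54 mm behind the grasp point. The pads swing forward as they close: fully open they stand 13 mm farther back than shut.
Start: joints at [1.318, 0.353, 1.633, -0, 1.155, -0.002], TCP at [0.155, 0.605, 0.248] pointing down, gripper open.
Joint ranges: [-2.63, 2.63], [-0.92, 2.1], [0.06, 2.66], [-1.3, 4.44], [0, 2.69], [-3.02, 3.02]. Speed limits (rad/s): [2.22, 2.22, 2.79, 3.14, 3.14, 3.14].

### API

Orientations are given as a unit quaternion [x, y, z, w].
In Python, from workcell import bot, hand, kinematics, get_obs, vision, hand_in gives the robot as it stands. The module is installed in compiled form; this text tells all that it offers. Calls block until the motion is done:
- bot.reach(position, orientation): joint-space move of the TCP to a pose.
- bot.servo_line(position, ori=None, velocity=0.15): straight line of the TCP; ori=None keeps the orientation; velocity is the mean speed in m/s.
- bot.goto_joints(angles): joint-space move.
- hand.move_gripper(opening, strength=None): finger opening in m; strength is the grip in N (None keeps the last); returns when the fingers have stopped.
- bot.dwell(seconds).
- kinematics.solve_ik(position, orientation): joint angles nearest the present ones, or None.
- get_obs(): the state.
- vision.read_camera(name): name is "scene" or "side" or "wrist"; returns a dict with "frame" (384x512x3 uint8, red, green, blue), "intrinsics" (3x3 intrinsics, pixels), "view" (4x4, takes a point from world to camera coordinates). Camera axes: x right, y down, z forward; pixel columns grow to the right and rows downward; lengths in m; the calibration is good to about 2 mm. A picture is of the moment at which its call begins. There is no depth.
A pose or a line that the arm cannot do raises bot.IKError and nothing moves.
- hand_in(): hands the job in, once; it reports no verdict.
The state is a dict: "time_s": time; "joint_pos": joint angles; "joint_vel": joint speeds; "joint_efforts": joint torques, N m; "position": TCP position; "orientation": TCP orientation; "wrist_force": force on the tool from outside, world axes, zero at the start; "ft_torque": the same for the moment, N m; "gripper_width": finger opening in m.
Only numpy, scipy, OpenCV 4.12 (cv2) and the standard library are available. Lean on these libraries where they do the work, as an engineer would, in place of code of your own. Each camera call takes 0.05 s, during which the arm holds its last target. There are 200 camera calls.

## Working session

There is one attempt and no reset: what is moved stays moved. The work goes in short steps, each a Python script; the robot and the scene stay as the last script left them, time stands still between calls to the robot, and variables do not carry over. Pictures are saved under pics/ and viewed, about 8 in all and at most 12, crops included, and the job is handed in when it is done.

```bash
mkdir -p pics
cat > h.py <<'E'
import numpy as np, cv2
from workcell import bot, hand, kinematics, get_obs, vision, hand_in
def snap(n,f):
    c=vision.read_camera(n); cv2.imwrite(f'pics/{f}.png',c['frame'][:,:,::-1]); np.savez(f'pics/{f}.npz',K=c['intrinsics'],V=c['view']); return c
def ray(f,uv):
    d=np.load(f'pics/{f}.npz');K,V=d['K'],d['V'];R,t=V[:3,:3],V[:3,3]
    v=R.T@np.linalg.inv(K)@np.array([uv[0],uv[1],1.]);return -R.T@t,v/np.linalg.norm(v)
def onz(f,uv,z):
    o,v=ray(f,uv);return o+v*(z-o[2])/v[2]
def tri(a,b):
    A=np.zeros((3,3));B=np.zeros(3);L=[ray(*a),ray(*b)]
    for o,v in L:
        P=np.eye(3)-np.outer(v,v);A+=P;B+=P@o
    p=np.linalg.solve(A,B);return p,[np.linalg.norm((np.eye(3)-np.outer(v,v))@(p-o)) for o,v in L]
def proj(f,p):
    d=np.load(f'pics/{f}.npz');q=d['V'][:3,:3]@p+d['V'][:3,3];q=d['K']@q;return q[:2]/q[2]
E
python3 - <<'E'
from h import *
for n in("scene","side","wrist"): snap(n,n+'0')
a=[cv2.imread(f'pics/{n}0.png') for n in("scene","side")]
for n in("scene","side","wrist"):
    print(n,np.load(f'pics/{n}0.npz')['V'].round(3).tolist())
o=get_obs();print(o['time_s'],o['orientation'],o['position'],bot.tcp_to_tips)
E
```

```text
scene [[0.767, -0.642, -0.02, -0.43], [-0.32, -0.355, -0.879, 0.281], [0.557, 0.68, -0.477, 1.043], [0.0, 0.0, 0.0, 1.0]]
side [[0.918, -0.397, 0.011, -0.514], [-0.144, -0.359, -0.922, 0.174], [0.37, 0.845, -0.387, 1.468], [0.0, 0.0, 0.0, 1.0]]
wrist [[0.249, 0.969, -0.0, -0.625], [0.927, -0.238, 0.291, -0.038], [0.282, -0.073, -0.957, 0.379], [0.0, 0.0, 0.0, 1.0]]
0.15 [ 0.70192794 -0.08849634  0.08839047 -0.7011795 ] [0.15503089 0.60512616 0.24772601] 0.017
```

View pics/scene0.png

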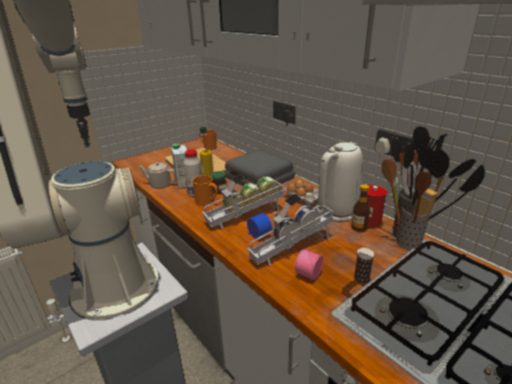

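View pics/side0.png

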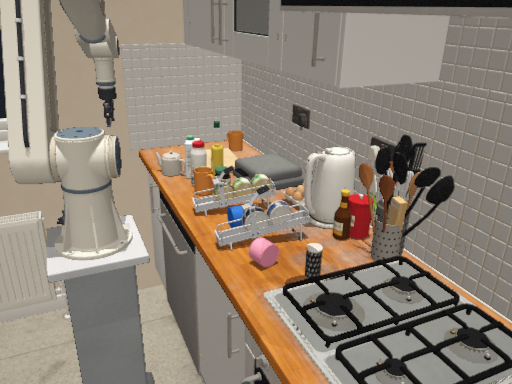

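Two racks are in view. One is at scene (293,235) / side (263,222), with the blue decoy between the racks. The other is at scene (243,200) / side (235,195). A pink decoy lies in front of the near rack. I'll crop close to tell which rack is which.

Run:
```python
from h import *
a=cv2.imread('pics/scene0.png')[165:285,190:350];b=cv2.imread('pics/side0.png')[160:280,180:340]
cv2.imwrite('pics/crop0.png',np.vstack([cv2.resize(x,(800,600),interpolation=cv2.INTER_CUBIC)[:, :] for x in (a,b)]))
i=cv2.imread('pics/crop0.png');cv2.imwrite('pics/crop0a.png',i[:600]);cv2.imwrite('pics/crop0b.png',i[600:])
```

```text
(no output)
```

View pics/crop0a.png

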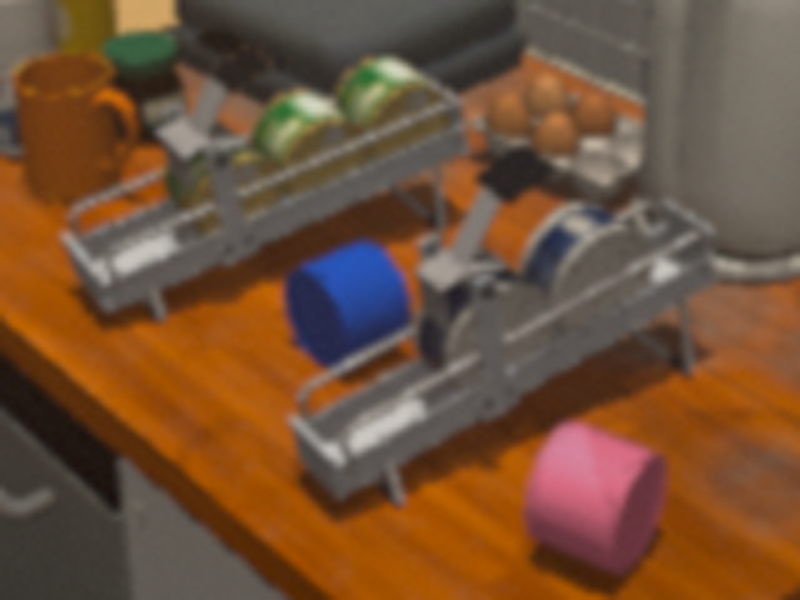

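View pics/crop0b.png

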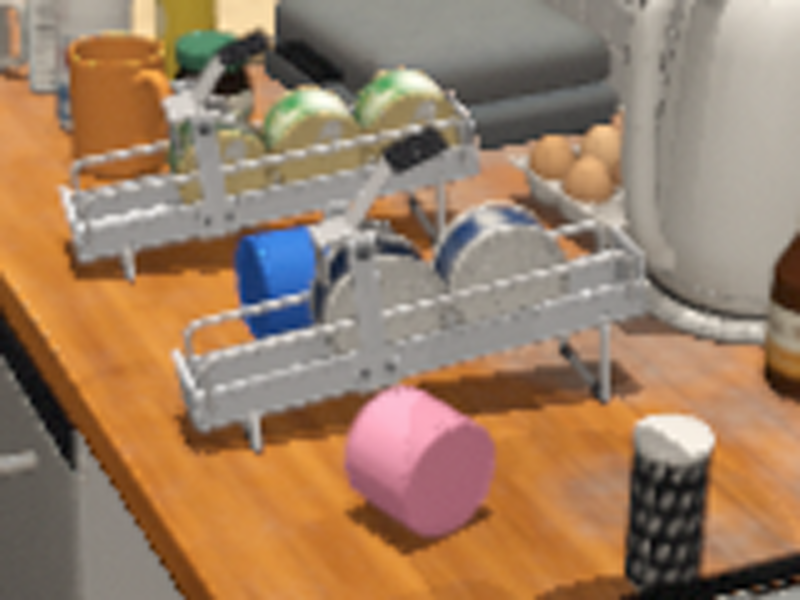

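The deep rack is the far-left one, with three green tins. The flat rack is the nearer one, with two blue tins. The deep paddle is black, at side ≈(228,170) and scene ≈(237,175), and the flat rack's paddle at scene (293,200) is the look-alike. Next I triangulate it and look from above with the wrist camera.

Run:
```python
from h import *
s=lambda x,y:('scene0',(190+x/5,165+y/5)); d=lambda x,y:('side0',(180+x/5,160+y/5))
for n,a,b in [('paddle',s(235,52),d(243,48)),('lipL',s(65,240),d(65,190)),('rearR',s(460,100),d(470,100)),('flatpaddle',s(515,175),d(415,150)),('rearRfoot',s(440,225),d(440,230)),('frfoot',s(160,315),d(130,278)),('mug',s(65,195),d(110,175))]:
    p,e=tri(a,b);print(n,p.round(3),np.round(e,3))
```

```text
paddle [0.52  0.085 0.161] [0.007 0.007]
lipL [0.382 0.119 0.044] [0. 0.]
rearR [ 0.658 -0.021  0.125] [0.005 0.005]
flatpaddle [ 0.522 -0.212  0.187] [0.001 0.001]
rearRfoot [ 0.635 -0.023  0.023] [0.004 0.004]
frfoot [0.409 0.04  0.001] [0.003 0.003]
mug [ 0.464  0.265 -0.015] [0.001 0.001]
```

```bash
cat >> h.py <<'E'
from scipy.spatial.transform import Rotation as Ro
def ori(yaw,s=1):
    # tool x along s*rack x, tool y down
    x=s*np.array([np.cos(yaw),np.sin(yaw),0]);y=np.array([0,0,-1.]);return Ro.from_matrix(np.c_[x,y,np.cross(x,y)]).as_quat()
E
python3 - <<'E'
from h import *
o=get_obs();R=Ro.from_quat(o['orientation']).as_matrix();V=np.load('pics/wrist0.npz')['V']
c=-V[:3,:3].T@V[:3,3];print('cam in tool',R.T@(c-o['position']),'axis',R.T@V[2,:3],'\n',R.round(2))
for s in(1,-1):
  for p in ([.52,.085,.36],[.52,.085,.18]):print(s,kinematics.solve_ik(p,ori(np.radians(-22),s)))
E
```

```text
cam in tool [-7.35537999e-02 -1.25930388e-01 -6.17659615e-05] axis [2.91240032e-01 9.56649920e-01 4.18449388e-04] 
 [[ 0.97 -0.    0.25]
 [-0.25 -0.    0.97]
 [-0.   -1.   -0.  ]]
1 [ 1.59181726e-01  1.06261653e-01  1.70212486e+00 -4.44089210e-16
  1.33320614e+00 -1.02764217e+00]
1 [ 1.59181726e-01  2.81597815e-01  1.90704611e+00 -4.44089210e-16
  9.52948729e-01 -1.02764217e+00]
-1 [0.15918173 0.10626165 1.70212486 0.         1.33320614 2.11395049]
-1 [ 1.59181726e-01  2.81597815e-01  1.90704611e+00 -4.44089210e-16
  9.52948729e-01  2.11395049e+00]
```

Run:
```python
from h import *
hand.move_gripper(0.0)
q=ori(np.radians(-22))
bot.reach([.50,.13,.40],q); snap('wrist','w1')
bot.servo_line([.50,.05,.40],velocity=.2); snap('wrist','w2')
o=get_obs();print(o['time_s'],o['position'],o['wrist_force'],o['gripper_width'])
cv2.imwrite('pics/w12.png',np.hstack([cv2.resize(cv2.imread(f'pics/w{i}.png'),(400,300)) for i in(1,2)]))
```

```text
3.7417 [0.50006403 0.05086787 0.3999574 ] [ 0.58216779 -0.198663    0.39099864] 6.588202164398179e-05
```

View pics/w1.png

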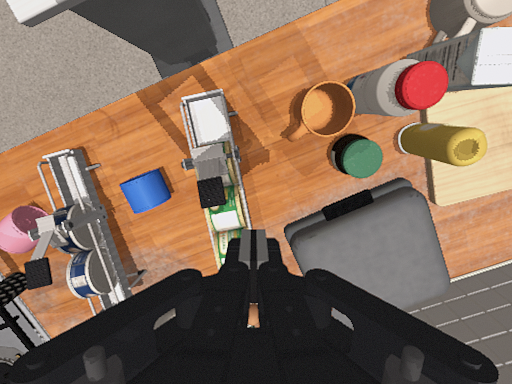

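View pics/w2.png

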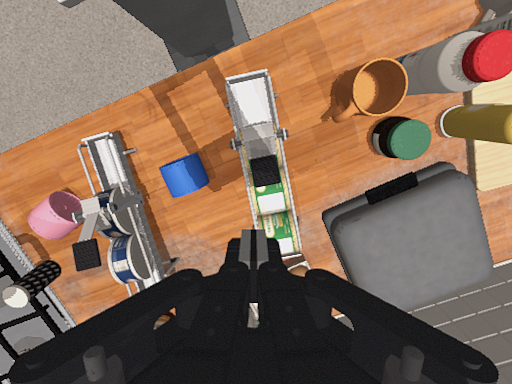

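In both wrist views the deep paddle is a black square, at w1 (210,191) and w2 (265,170). The deep rack runs from its tray at the top towards the rear at the bottom. I'll segment the paddle and triangulate it, then take the yaw from the tray lip and the lever line.

Run:
```python
from h import *
C={}
for f,(u,v) in {'w1':(210,191),'w2':(265,170)}.items():
    g=cv2.imread(f'pics/{f}.png').max(2);m=np.zeros_like(g);m[v-24:v+24,u-24:u+24]=(g[v-24:v+24,u-24:u+24]<60)
    n,l,st,c=cv2.connectedComponentsWithStats(m);k=l[v,u];r=cv2.minAreaRect(np.argwhere(l==k)[:,::-1].astype(np.float32));C[f]=(c[k],r);print(f,st[k],c[k],r)
p,e=tri(('w1',C['w1'][0]),('w2',C['w2'][0]));print('paddle',p,e)
for f in C:
    b=[onz(f,x,p[2])[:2] for x in cv2.boxPoints(C[f][1])];b=np.array(b);ed=np.roll(b,-1,0)-b
    print(f,np.degrees(np.arctan2(ed[:,1],ed[:,0])).round(1),np.linalg.norm(ed,axis=1).round(3))
for n,a,b in [('lipL',(182,98),(227,79)),('lipR',(222,91),(269,72))]:
    print(n,tri(('w1',a),('w2',b)))
a=cv2.imread('pics/w2.png')[60:270,200:330];b=cv2.imread('pics/w1.png')[80:290,150:280]
cv2.imwrite('pics/c2.png',np.hstack([cv2.resize(x,(370,598),interpolation=cv2.INTER_CUBIC) for x in(b,a)]))
```

```text
w1 [197 177  29  31 690] [211.17101449 192.06086957] ((211.25, 192.25001525878906), (28.044605255126953, 25.495094299316406), 78.69007110595703)
w2 [250 155  31  32 753] [264.84063745 170.58565737] ((264.9038391113281, 170.51922607421875), (28.43683624267578, 26.671791076660156), 78.69007110595703)
paddle [0.51073836 0.06389201 0.16470795] [np.float64(2.000213104163073e-06), np.float64(2.0002131041566838e-06)]
w1 [  79.5  -12.9 -100.1  165.6] [0.035 0.04  0.036 0.04 ]
w2 [  79.3   -9.5 -100.4  168.9] [0.036 0.039 0.037 0.04 ]
lipL (array([0.37125578, 0.05802196, 0.05557796]), [np.float64(0.000745167078454859), np.float64(0.000745167078454932)])
lipR (array([0.3871631 , 0.12355002, 0.06303646]), [np.float64(0.001246494466197647), np.float64(0.0012464944661974681)])
```

View pics/c2.png

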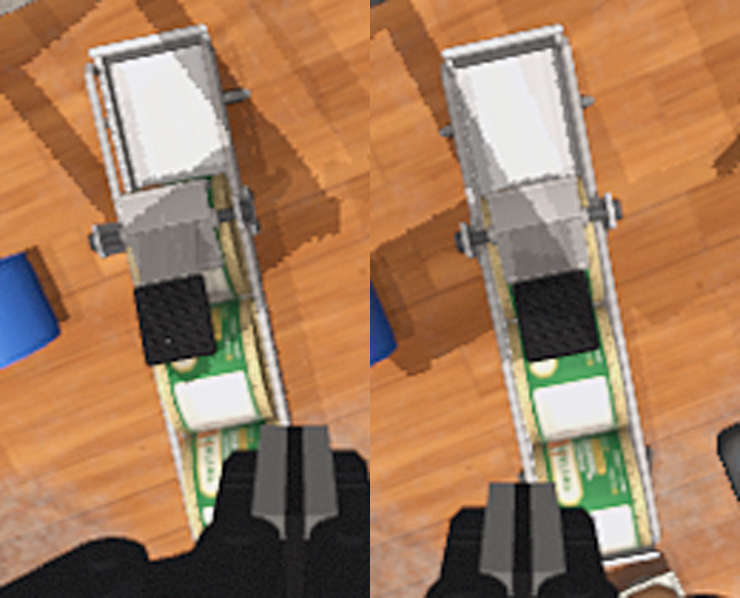

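The paddle comes out at (0.511, 0.064, 0.165), against a given height of 0.168, and it measures 40×36 mm, as it should. Rack yaw is about -11.5°. Next I press along the lever's arc with the force watched, and hold.

```bash
cat >> h.py <<'E'
yaw=np.radians(-11.5);P0=np.array([.511,.064,.166]);ex=np.array([np.cos(yaw),np.sin(yaw),0]);ez=np.array([0,0,1.])
def tcp(th,gap=0.):
    r,f=.0619,np.radians(52.5)
    t=.011*abs(np.tan(np.radians(22)-th))
    return P0+ex*(r*(np.cos(f-th)-np.cos(f))+.002)+ez*(r*(np.sin(f-th)-np.sin(f))+t+.017+gap)
E
python3 - <<'E'
from h import *
q=ori(yaw)
bot.reach(tcp(0,.06),q); bot.servo_line(tcp(0,.012),velocity=.15)
F0=np.array(get_obs()['wrist_force'])
for th in [0,.1,.2,.3,.4,.5,.58,.64,.67,.69,.71,.73,.75]:
    bot.servo_line(tcp(th),velocity=.06)
    o=get_obs();F=np.array(o['wrist_force'])-F0;print(th,o['position'].round(4),F.round(1),round(o['time_s'],2))
    if np.linalg.norm(F)>14:break
bot.dwell(1.2);snap('side','s3');snap('scene','c3');snap('wrist','w3')
print(np.array(get_obs()['wrist_force'])-F0)
a=cv2.resize(cv2.imread('pics/w3.png'),(400,300));b=cv2.resize(cv2.imread('pics/side3.png' if 0 else 'pics/s3.png')[155:245,180:300],(400,300),interpolation=cv2.INTER_CUBIC)
c=cv2.resize(cv2.imread('pics/c3.png')[160:250,190:310],(400,300),interpolation=cv2.INTER_CUBIC)
cv2.imwrite('pics/m3.png',np.vstack([np.hstack([b,c]),np.hstack([a,cv2.resize(cv2.imread('pics/w3.png')[0:192,128:384],(400,300))])]))
E
```

```text
0 [0.513  0.0636 0.1875] [ 1.  -0.5  0.3] 5.22
0.1 [0.5176 0.0626 0.1818] [ 0.5 -0.7 -0.6] 5.48
0.2 [0.5219 0.0617 0.1761] [ 1.2 -0.4 -0.4] 5.75
0.3 [0.5256 0.061  0.1702] [ 0.9  0.1 -0.2] 6.02
0.4 [0.529  0.0603 0.1643] [ 0.9 -0.2 -0.3] 6.28
0.5 [0.5316 0.0598 0.1599] [0.1 0.2 0.1] 6.53
0.58 [0.5334 0.0595 0.1565] [-1.   0.   7.9] 6.78
0.64 [0.5342 0.0593 0.1543] [-4.   1.1 13. ] 7.03
0.67 [0.5346 0.0593 0.1532] [-5.1  1.  14.3] 7.28
[-5.25511254  0.47934541 15.50298562]
```

View pics/m3.png

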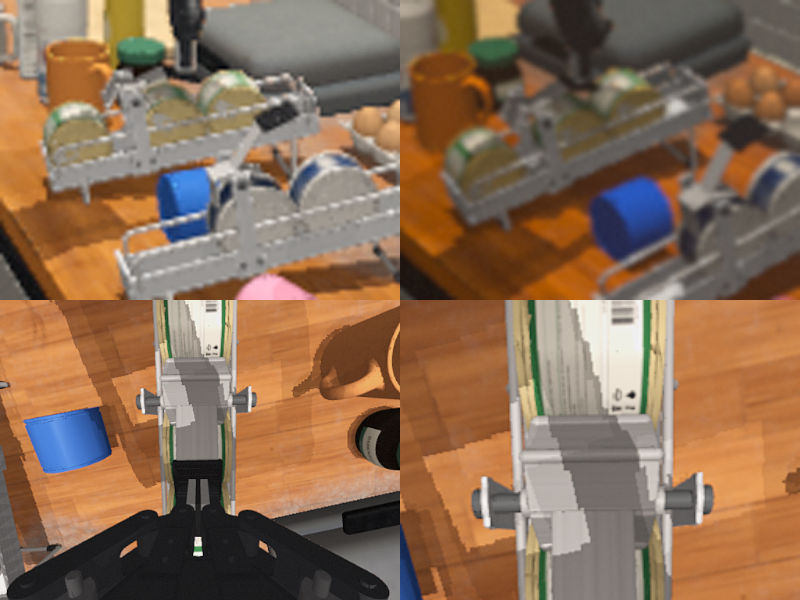

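The lever is fully down (hard stop felt at about 15 N) and the front tin lies in the tray at its lip, with the others held back by the stop bar. Next I let the lever rise along the same arc, retreat, and check.

Run:
```python
from h import *
bot.dwell(.4)
snap('side','s4');print('motion during hold',cv2.absdiff(cv2.imread('pics/s3.png'),cv2.imread('pics/s4.png'))[155:245,180:300].max())
for th in [.5,.3,.1,0]: bot.servo_line(tcp(th,.002),velocity=.1)
bot.servo_line(tcp(0,.08),velocity=.2)
bot.reach(np.array([.50,.05,.40]),ori(np.radians(-22)))
bot.dwell(.8)
for n,f in(('side','s5'),('scene','c5'),('wrist','w5')):snap(n,f)
b=cv2.resize(cv2.imread('pics/s5.png')[155:245,180:300],(400,300),interpolation=cv2.INTER_CUBIC)
c=cv2.resize(cv2.imread('pics/c5.png')[160:250,190:310],(400,300),interpolation=cv2.INTER_CUBIC)
w=[cv2.resize(cv2.imread(f'pics/{x}.png')[50:270,150:430],(400,300)) for x in('w2','w5')]
cv2.imwrite('pics/m5.png',np.vstack([np.hstack([b,c]),np.hstack(w)]))
o=get_obs();print(o['time_s'],o['wrist_force'])
```

```text
motion during hold 10
12.2417 [0.09302285 0.54442984 0.35479496]
```

View pics/m5.png

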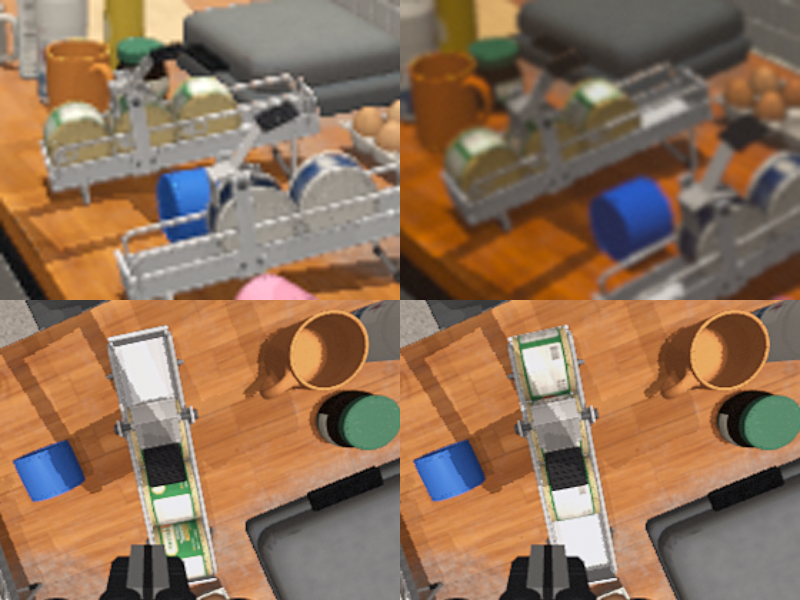

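One tin is in the tray, the next is at the gate with one behind it, and the paddle is up. I'll check the paddle's return by numbers, then hand in.

Run:
```python
from h import *
u,v=266,172;g=cv2.imread('pics/w5.png').max(2);m=np.zeros_like(g);m[v-24:v+24,u-24:u+24]=(g[v-24:v+24,u-24:u+24]<60)
n,l,st,c=cv2.connectedComponentsWithStats(m);k=l[v,u];print(c[k],st[k])
for th in(0,.1,.2,.3):
    print(th,proj('w5',tcp(th)-ez*(.017+.011*abs(np.tan(np.radians(22)-th)))-ex*.002))
a,b=cv2.imread('pics/w2.png'),cv2.imread('pics/w5.png')
d=cv2.absdiff(a,b).max(2);d[:,225:310]=0;print('changed px elsewhere (rows<230)',(d[:230]>60).sum())
hand_in()
```

```text
[265.59444444 173.11388889] [251 158  30  32 720]
0 [265.46975051 170.78272398]
0.1 [265.92339837 173.47068966]
0.2 [266.29764441 175.71802771]
0.3 [266.5914049  177.51668178]
changed px elsewhere (rows<230) 332
the job is handed in; nothing more can be done
```

The deep-tin rack let out exactly one tin, and I've handed the job in; no verdict came back. I pressed its paddle down along the lever's arc with the closed fingertips, to the hard stop, and held it about 1.6 s. I then let it come back up and backed away.

**What the last pictures show:**
- **Tins:** one tin lies in the tray against the front lip. The second is at the gate and the third is behind it.
- **Lever:** it came back to about 0.1 rad rather than 0, which matches the early tin-to-gate contact the task text allows for.
- **Surroundings:** the flat-tin rack and the nearby things look unmoved. About 330 pixels outside the deep-rack strip differ between the before and after pictures. I did not trace them; small viewpoint or shadow differences could explain them.

**Force and time:** the force was about 15 N at the hard stop. The clock stood at 12.2 s of the 38 s allowed.

**Checks that did not quite agree:**
- **Paddle height:** I measured 165 mm against the 168 mm given.
- **Rack direction:** my readings ranged from -10.6° to -13.6°, and I used -11.5°.
- **Wrist force:** it read near zero for most of the press, where about 3 N from the spring was expected. It only rose near the end, so the press is confirmed by the pictures rather than by that early force.

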